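# Swap the wagon shut in the goods shed for the spare van

## Task

The wagon half inside the goods shed has to go into the repair cradle, and the covered van from the spare road takes its place in the shed, pushed fully home until its buffers are up against the buffer stop. The shed roof keeps you from lifting a wagon out, so first stand the other wagon, which blocks the way out in front of the shed, on the free half of the spare road, then draw the shed wagon out along the rails. Finish with that other wagon back on the siding where it stood at the start, and all three wagons upright and square on their rails or in the cradle; never tip one over.

Things in the scene. Friction and masses are not known exactly. Their poses are not given: they have to be found in the camera images.
- siding: fixed plywood module with one track (along x), 206 x 60 mm; origin: centre of underside. Rail tops z = 27 mm, rails at y = +-9.5, side edging z = 29. Goods shed, grey roof, over x = 47 to 103: open to -x, 54 wide inside, roof underside 76, ridge 87. Stop face at x = 93 (a wagon fully home: origin at x = 51). Start: one wagon at x about 46, half in the shed, one at about -48; 10 mm apart.
- spare_road: fixed plywood module, 206 mm long (x), 60 wide (y), with the same track and edging but no shed; origin: centre of underside. Rail tops z = 27 mm. Timber buffer stop, 43 high, its face at x = 95. The van stands at about x = 47; the -x half is free: a wagon set down there with its origin at x = -50 stays about 13 mm from the van.
- cradle: fixed shallow wooden repair cradle lined with grey felt, 112 mm long (x), 66 wide (y); origin: centre of underside. Level felt floor at z = 26 mm, 100 x 52 between ends and cheeks, whose tops are at z = 33. A wagon stands in it lengthwise, upright on its wheels. Empty at the start.
- open_wagon: open-topped light wooden wagon, plank sides with dark straps, black underframe. 84 mm long over buffers (x), 33 mm high; origin at mid length and width, level with the wheels' underside; either end may lead. Wheels do not turn: it slides. 60 g. Pinch across the sides anywhere along x: 35 mm wide, sides z = 15 to 33; wheels lie below z = 11. Starts on the siding, outside or half in the shed.
- tank_wagon: tank wagon: grey lying cylinder, 30 mm across, dark straps, black underframe. 84 mm long over buffers (x), 46 mm high; origin at mid length and width, level with the wheels' underside; either end may lead. Wheels do not turn: it slides. 60 g. Pinch across the sides anywhere along x: cylinder widest at z = 29; wheels lie below z = 11. Starts on the siding, outside or half in the shed.
- van: closed brown boarded van with grey arched roof, black underframe. 84 mm long over buffers (x), 45 mm high; origin at mid length and width, level with the wheels' underside; either end may lead. Wheels do not turn: it slides. 60 g. Pinch across the sides anywhere along x: 35 mm wide, sides z = 14 to 39 (roof edge 1 mm proud); wheels lie below z = 11. Starts on the spare road, +x half.
Mind the look-alikes: they are no part of the job. What is shaped like the cradle but pink is not meant.

How it is judged:
By the outcome, as a careful person would: the job done as asked, in the order asked, and still so for the second after the job is handed in, with the robot touching nothing.
It also fails if it takes over 106 s, if anything falls off the work surface, if the arm or the gripper's body presses on something with over 40 N, if the wrist force passes 120 N, or if a joint passes its speed limit or range.

## Robot

A 7-joint arm with a two-finger parallel gripper is mounted at the origin on a cart in front of the work surface, level with it; the furniture and walls round the work are solid. World frame = base frame: x ahead of the robot, y to its left, z up, the work surface at z = 0. Lengths are in m, angles in rad, forces in N, time in s.
With the tool pointing down it reaches from about 0.4 to 0.875 m from the base axis. Payload 19.3 kg.
Tool frame: the origin (TCP) lies on the centre line of the jaws, within the pads' length; the fingertips stand 14 mm ahead of it and the grasp point (between the pads) lies 5 mm behind it; z points along the fingers, y is the direction in which the jaws open and shut (so a half turn about z gives the same grasp; the last joint's range is limited). The gripper opens to 85 mm and grips with 20 to 120 N. Pads are 22 mm wide; open, the fingers measure 114 mm over their backs; the gripper's body (76 mm by 85 mm) begins 54 mm behind the grasp point. The pads swing forward as they close: fully open they stand 13 mm farther back than shut.
Start: joints at [1.067, 0.521, -0.036, 1.599, 0.021, 1.021, -0.113], TCP at [0.263, -0.567, 0.245] pointing down, gripper open.
Joint ranges: [-2.91, 2.91], [-0.3, 2.13], [-1.5, 1.42], [0.17, 2.43], [-1.26, 4.41], [0.16, 1.93], [-2.52, 2.52]. Speed limits (rad/s): [1.89, 1.89, 2.39, 2.39, 3.01, 3.01, 3.01].

## Interface

Orientations are given as [roll, pitch, yaw] about the fixed x, y, z axes, in that order (R = Rz(yaw) Ry(pitch) Rx(roll)).
In Python, from workcell import sensors, viewer, ticket gives the robot as it stands.
- The arm moves only by the shell command python3 -m creep 'ROWS' [FORCE]. ROWS is JSON, a list of rows, each a list of 3 entries, a list of its own where there are three numbers: the shift along the world's x, y, z in cm, then the turn about the world's z in rad, then the finger opening in cm, from 0 to 8.54. In form: [[[x, y, z], roll, gripper], ...]. A call has 1 to 12 rows; each row shifts and turns the pose as measured when the row begins; what a row does not reach is not made up. A row lasts 1/12 s, in which the tool goes at most 41.7 mm and 7.16 degrees, less where a joint would pass 70% of its speed; a pose out of reach is approached as far as the arm can. A call with a gripper value outside its range is refused whole. The fingers move at their own pace and stop on an object; FORCE is the grip in N (left out, the last holds). Time passes only in rows, so rows that do not move let the fingers close. It gives the time, the measured TCP pose, the force and the opening at its end, in the units of the state.
- sensors.observe(): the state, without advancing time (a new reading comes with each control period).
- viewer.grab_frame(name): name is "side" or "top" or "wrist"; returns (picture, depth): 420x560x3 uint8, blue, green, red; 420x560 float32, m along the optical axis (not along the pixel's ray), 0 where there is no reading.
- viewer.camera_info(name): a dict with "vertical_fov" (degrees; the focal length in pixels is half the picture's height over the tangent of half this angle, whatever the lens; pixels are square), "cx", "cy" (the principal point, pixels), "world_from_camera" (4x4, takes a point from camera to world coordinates). Camera axes: x right, y down, z forward; pixel columns grow to the right and rows downward; lengths in m; the calibration is good to about 2 mm. The wrist camera is an equidistant fisheye: a pixel r from the principal point sees the ray r / f radians off the axis. A picture is of the moment at which its call begins: read the wrist's pose just before it. camera_info takes no time and is no camera call; for the wrist camera it gives the pose at the moment of the call.
- ticket.job_done(): hands the job in, once; it reports no verdict.
Trained networks look in the newest picture that a camera, given by its name, has taken for a name from the list of things; names that differ only in an ending like _2 or _b are one class to them, and where a whole thing is asked for, a point or a joint stands for the part that bears it (a point fixed in the world has none). Each returns a list of dicts, best first, with "score" (0 to 1); they miss things now and then, are a little off and sometimes report something else, mostly with a low value. They report only what shows in the picture. A call takes as long as a camera call. They do not tell look-alikes from the thing itself.
- viewer.search_frame(label, camera): "extent" ([left, top, width, height] in pixels, round what is visible of it).
- viewer.landmark_of(label, camera): "at" ([column, row] in pixels: a listed point, or the origin of a listed thing).
The state is a dict: "clock": time; "qpos": joint angles; "qd": joint speeds; "joint_efforts": joint torques, N m; "position": TCP position; "tool_rot": TCP orientation; "force": force on the tool from outside, world axes, zero at the start; "moment": the same for the moment, N m; "grip_width": finger opening in m.
Only numpy, scipy, OpenCV 4.12 (cv2) and the standard library are available. Lean on these libraries where they do the work, as an engineer would, in place of code of your own. Each camera call takes 0.05 s, during which the arm holds its last target. There are 200 camera calls.

## Working session

There is one attempt and no reset: what is moved stays moved. The work goes in short steps, Python scripts to look and compute and a shell command to move; the robot and the scene stay as the last step left them, time stands still between calls to the robot, and variables do not carry over. Pictures are saved under pics/ and viewed, about 12 in all and at most 16, crops included, and the job is handed in when it is done.

```bash
mkdir -p pics; ls; python3 - <<'E'
from workcell import sensors, viewer
import cv2
s=sensors.observe(); print(s['clock'],s['position'],s['tool_rot'],s['force'],s['grip_width'])
for n in ('top','side'):
    p,d=viewer.grab_frame(n); cv2.imwrite(f'pics/{n}0.png',p)
    c=viewer.camera_info(n); print(n,c)
    for l in ('siding','spare_road','cradle','open_wagon','tank_wagon','van'):
        print(l,[(round(r['score'],2),[round(v) for v in r['at']]) for r in viewer.landmark_of(l,n)])
E
```

```text
pics
0.0 [ 0.26252244 -0.5668518   0.24471421] [-3.14046251e+00  1.00405837e-04  4.33789043e-01] [-0.19649874 -0.38660684  0.33596119] 0.08542852018127353
top {'vertical_fov': 47.370791294707104, 'cx': 279.17805346588005, 'cy': 206.49753029558667, 'world_from_camera': array([[-0.27272919, -0.86987648,  0.41101545, -0.02766255],
       [-0.96208833,  0.24756446, -0.11444598,  0.20650019],
       [-0.00219896, -0.42664593, -0.90441606,  1.40057816],
       [ 0.        ,  0.        ,  0.        ,  1.        ]])}
siding [(0.89, [391, 218])]
spare_road [(0.81, [323, 208])]
cradle [(0.8, [260, 197])]
open_wagon [(0.56, [385, 223])]
tank_wagon [(0.78, [405, 210])]
van [(0.83, [303, 213])]
side {'vertical_fov': 46.78691951477103, 'cx': 283.61915470355166, 'cy': 207.05985354514112, 'world_from_camera': array([[ 0.94042434, -0.13399904,  0.3124841 ,  0.12110124],
       [-0.33995316, -0.38631607,  0.85743323, -1.18538847],
       [ 0.0058224 , -0.91258104, -0.40885443,  0.65907401],
       [ 0.        ,  0.        ,  0.        ,  1.        ]])}
siding [(0.77, [297, 302]), (0.72, [300, 251])]
spare_road [(0.78, [299, 255])]
cradle [(0.59, [309, 222]), (0.5, [278, 178])]
open_wagon [(0.9, [281, 282])]
tank_wagon [(0.63, [305, 299])]
van [(0.56, [291, 236])]
```

```bash
python3 - <<'E'
import cv2,numpy as np
a=cv2.imread('pics/top0.png')[120:300,200:460]; b=cv2.imread('pics/side0.png')[150:350,180:440]
im=np.vstack([cv2.resize(a,(780,540),interpolation=cv2.INTER_CUBIC)]); cv2.imwrite('pics/t0c.png',im)
cv2.imwrite('pics/s0c.png',cv2.resize(b,(780,600),interpolation=cv2.INTER_CUBIC))
E
```

```text
(no output)
```

View pics/t0c.png

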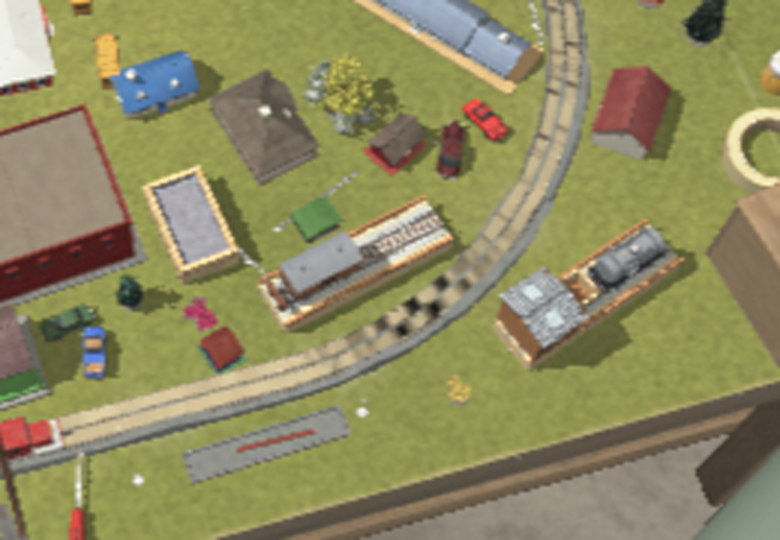

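View pics/s0c.png

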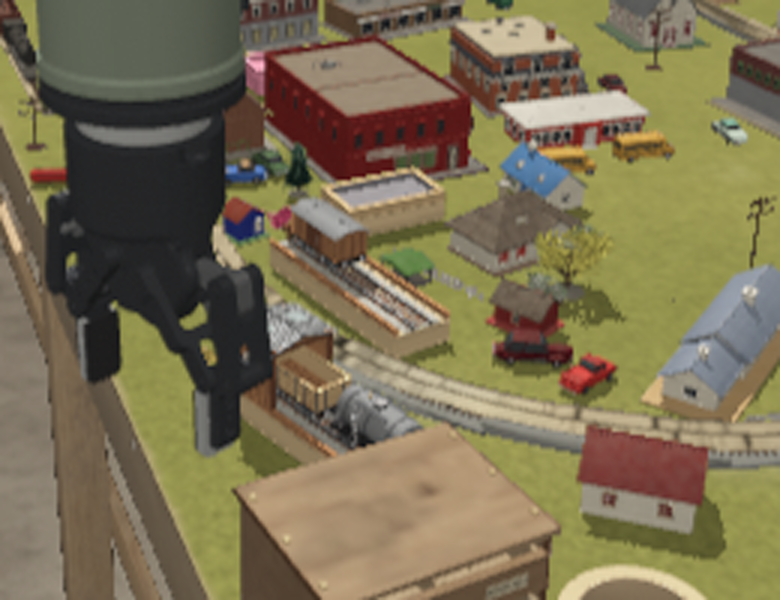

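Top view: the tank wagon at crop (635,255) blocks the way. The open wagon is half under the shed at crop (540,310), and the van is on the spare road at crop (320,265). The tan, grey-felted cradle is at crop (192,222), full-frame (264,194). The pink look-alike only shows in the side view, near crop (257,72). A tall wooden box stands beside the siding's -x end, so I'll measure that next.

```bash
cat > h.py <<'E'
import numpy as np,cv2
from workcell import sensors, viewer
def info(n):
    c=viewer.camera_info(n); return c,210/np.tan(np.radians(c['vertical_fov']/2))
def ray(n,px,ci=None):
    c,f=ci or info(n); u=(np.asarray(px,float)-[c['cx'],c['cy']])
    if n=='wrist':
        r=np.linalg.norm(u); t=r/f; v=np.r_[u/max(r,1e-9)*np.sin(t),np.cos(t)]
    else: v=np.r_[u/f,1]
    T=c['world_from_camera']; return T[:3,3],T[:3,:3]@v
def at_z(n,px,z,ci=None):
    o,v=ray(n,px,ci); return o+v*(z-o[2])/v[2]
def cloud(n,d,ci=None):
    c,f=ci or info(n); vv,uu=np.mgrid[:420,:560]
    x,y=uu-c['cx'],vv-c['cy']
    if n=='wrist':
        r=np.hypot(x,y)+1e-9; k=np.tan(np.minimum(r/f,1.5))/r
    else: k=1/f
    P=np.stack([x*k*d,y*k*d,d],-1); T=c['world_from_camera']
    W=P@T[:3,:3].T+T[:3,3]; W[d<=0]=np.nan; return W
def hmap(W,p,x0,x1,y0,y1,s=.002):
    pass
E
python3 - <<'E'
from h import *
p,d=viewer.grab_frame('top'); W=cloud('top',d)
np.save('W0.npy',W)
for l,z in (('siding',0),('spare_road',0),('cradle',0),('open_wagon',.027),('tank_wagon',.027),('van',.027)):
    r=viewer.landmark_of(l,'top'); print(l,[np.round(at_z('top',q['at'],z)*1000) for q in r[:2]])
print('ground',np.nanmedian(W[270,330:350,2]))
# orthographic rendering
x0,y0,s=.25,.35,.001
m=np.isfinite(W[...,0]); X,Y,Z=W[m].T; C=p[m]
H=np.zeros((420,700)); 
i=((x0+.5-X)/.5*500)
print('box region max z:')
for px in [(440,200),(450,195),(455,205),(445,185),(455,215)]: print(px,np.round(W[px[1],px[0]]*1000))
for cp in [(192,222),(147,185),(200,168),(240,263),(185,280),(430,200),(455,240),(262,280),(285,328),(640,222),(685,262),(500,320),(530,365),(510,300),(545,268),(735,215),(765,190)]:
    u,v=200+cp[0]/3,120+cp[1]/3; print(cp,np.round(W[int(round(v)),int(round(u))]*1000))
E
```

```text
siding [array([ 475., -302.,    0.])]
spare_road [array([ 558., -100.,    0.])]
cradle [array([661.,  78.,   0.])]
open_wagon [array([ 452., -267.,   27.])]
tank_wagon [array([ 489., -343.,   27.])]
van [array([554., -34.,  27.])]
ground 0.000703243020713229
box region max z:
(440, 200) [ 472. -458.   45.]
(450, 195) [ 453. -460.  114.]
(455, 205) [ 423. -467.  101.]
(445, 185) [ 535. -520.   -2.]
(455, 215) [ 404. -470.   67.]
(192, 222) [651.  68.  31.]
(147, 185) [706. 103.  31.]
(200, 168) [728.  38.  -0.]
(240, 263) [600.  29.   7.]
(185, 280) [599.  89.   5.]
(430, 200) [ 619. -192.    1.]
(455, 240) [ 567. -205.   -1.]
(262, 280) [567.  16.  30.]
(285, 328) [512.   5.  19.]
(640, 222) [ 523. -394.   23.]
(685, 262) [ 475. -432.    1.]
(500, 320) [ 453. -209.   31.]
(530, 365) [ 405. -229.    7.]
(510, 300) [ 453. -210.   83.]
(545, 268) [ 510. -288.   -2.]
(735, 215) [ 473. -459.   97.]
(765, 190) [ 484. -489.  120.]
```

```bash
python3 - <<'E'
from h import *
W=np.load('W0.npy')
def fit(name,c,R,L,Wd,zlo,zhi):
    m=(W[...,2]>zlo)&(W[...,2]<zhi)&(np.hypot(W[...,0]-c[0],W[...,1]-c[1])<R)
    lab,cc,st,_=cv2.connectedComponentsWithStats(m.astype(np.uint8))[0:4]
    k=1+np.argmax(st[1:,4]); P=W[cc==k][:,:2]*1000
    r=cv2.minAreaRect(P.astype(np.float32)); print(name,len(P),np.round(r[0],1),np.round(r[1],1),round(r[2],1), 'median z',np.median(W[cc==k][:,2]))
for zl in (.012,.02,.024):
    fit('siding',(.475,-.302),.115,0,0,zl,.2)
    fit('spare',(.558,-.1),.115,0,0,zl,.2)
    fit('cradle',(.655,.07),.08,0,0,zl,.2)
E
```

```text
siding 1323 [ 462.8 -312.2] [ 68.7 208.3] 17.5 median z 0.059549252552518084
spare 1251 [563.1 -87.9] [ 63.3 206.4] 13.2 median z 0.027539662348079252
cradle 715 [656.   69.4] [116.1  67. ] 6.6 median z 0.027817186554105255
siding 1251 [ 462.7 -311.8] [ 68.7 207.5] 17.5 median z 0.06200591512869935
spare 1128 [563.1 -87.9] [ 63.3 206.4] 13.2 median z 0.028557456726310382
cradle 674 [656.   69.4] [116.1  67. ] 6.6 median z 0.02822154707179292
siding 1140 [ 462.5 -311.2] [ 68.7 206.2] 17.5 median z 0.06656715130892799
spare 857 [563.2 -88.3] [ 63.3 204.7] 13.2 median z 0.03331998158590044
cradle 569 [656.   69.3] [115.9  67.1] 6.3 median z 0.029151673707686232
```

```bash
python3 -m creep '[[[1.8,1.9,0.8],0.12,8.5],[[1.8,2.0,0.8],0.12,8.5],[[1.8,2.0,0.8],0.12,8.5],[[1.8,2.0,0.6],0.12,8.5],[[1.8,2.0,0.5],0.12,8.5],[[1.8,2.0,0.5],0.12,8.5],[[1.8,2.0,0.5],0.12,8.5],[[1.8,2.0,0],0.12,8.5],[[1.8,2.0,0],0.12,8.5],[[1.8,2.0,0],0.12,8.5],[[1.8,2.0,0],0.12,8.5],[[1.8,2.0,0],0.12,8.5]]' 20
cat > look.py <<'E'
import sys
from h import *
tag=sys.argv[1]; s=sensors.observe()
print(s['clock'],np.round(s['position']*1000,1),np.round(s['tool_rot'],3),np.round(s['qpos'],2),np.round(s['force'],1))
ci=info('wrist'); p,d=viewer.grab_frame('wrist'); W=cloud('wrist',d,ci)
np.savez(f'{tag}.npz',W=W,p=p); cv2.imwrite(f'pics/{tag}.png',p)
for l,z in (('siding',0),('spare_road',0),('cradle',0),('open_wagon',.027),('tank_wagon',.027),('van',.027)):
    r=viewer.landmark_of(l,'wrist'); print(l,[(round(q['score'],2),np.round(q['at']),np.round(at_z('wrist',q['at'],z,ci)*1000)) for q in r[:2]])
E
python3 look.py w1
```

```text
clock: 2.05
position: [0.4813, -0.321, 0.2934]
tool_rot: [3.141, 0.008, 1.919]
force: [-0.1, -2.0, -0.2]
grip_width: 0.0848
2.05 [ 481.3 -321.   293.4] [3.141 0.008 1.919] [ 0.81  0.43 -0.45  1.66  0.21  1.1   0.65] [-0.1 -2.  -0.2]
siding [(0.59, array([271., 155.]), array([ 460., -309.,    0.]))]
spare_road [(0.61, array([402.,  33.]), array([566., -88.,   0.]))]
cradle []
open_wagon [(0.55, array([271., 120.]), array([ 446., -266.,   27.]))]
tank_wagon [(0.86, array([275., 196.]), array([ 482., -353.,   27.]))]
van []
```

View pics/w1.png

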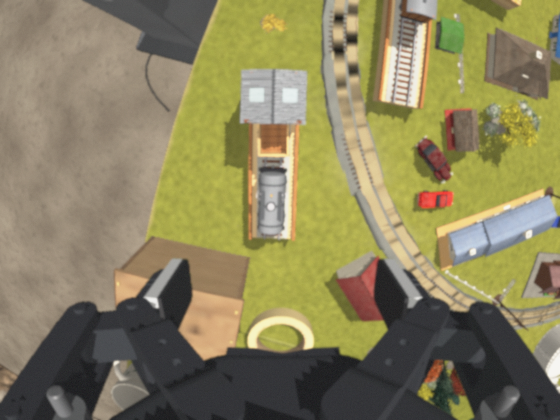

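```bash
python3 - <<'E'
from h import *
W=np.load('w1.npz')['W']
# render orthographic height map along siding frame
th=1.876; u=np.array([np.cos(th),np.sin(th)]); n=np.array([-u[1],u[0]]); c=np.array([.461,-.310])
q=(W[...,:2]-c); a=q@u*1000; b=q@n*1000; z=W[...,2]*1000
def stats(lab,m):
    if m.sum()<20: print(lab,m.sum()); return
    r=cv2.minAreaRect(np.c_[a[m],b[m]].astype(np.float32)); print(lab,m.sum(),np.round(r[0],1),np.round(r[1],1),round(r[2],1),'a',np.percentile(a[m],[1,99]).round(1),'b',np.percentile(b[m],[1,99]).round(1))
near=(abs(a)<130)&(abs(b)<50)
stats('block>15',near&(z>15)&(z<35))
stats('edging',near&(z>27)&(z<31)&(abs(b)>22))
stats('tank',near&(a<0)&(z>57)&(z<80)&(abs(b)<20))
stats('open',near&(a>-3)&(a<45)&(z>54)&(z<66)&(abs(b)<22))
for s in (1,-1):
    m=near&(z>26)&(z<31)&(b*s>24)&(b*s<40)
    print(s,m.sum(), np.polyfit(a[m],b[m],1) if m.sum()>10 else '', np.percentile(b[m],[2,98]) if m.sum() else '')
for lo in range(-50,10,10):
    m=near&(abs(a-lo)<5)&(z>62)&(abs(b)<20)
    if m.sum(): print('tank ridge',lo,b[m].mean().round(1),z[m].max().round(1),m.sum())
E
```

```text
block>15 2660 [-31.7  -3.2] [147.   60.3] 0.8 a [-103.6   40.2] b [-33.2  27. ]
edging 780 [-31.3  -3.2] [146.1  60.3] 0.9 a [-102.1   40.9] b [-33.8  27.3]
tank 1524 [-47.5  -2.5] [33.6 69.3] 89.8 a [-80.9 -13.2] b [-17.6  11.5]
open 259 [25.  -2.8] [36.2 35.7] 2.3 a [ 6.7 42.7] b [-20.3  14.6]
1 273 [3.87289786e-03 2.57095377e+01] [24.06804453 27.29208423]
-1 364 [ 1.53610263e-02 -3.07147011e+01] [-33.82424842 -28.71898321]
tank ridge -50 -3.4 75.3 197
tank ridge -40 -3.1 75.0 222
tank ridge -30 -3.1 74.0 206
tank ridge -20 -3.3 73.4 223
tank ridge -10 -4.1 383.0 4902
tank ridge 0 2.3 385.1 7098
```

Wrist view: shed at (273,95), tank at (271,203), with open planks visible under the shed edge. The box is at (180,290), so I'll check its extents.

```bash
python3 - <<'E'
from h import *
th=1.89; u=np.array([np.cos(th),np.sin(th)]); n=np.array([-u[1],u[0]]); c=np.array([.4638,-.3097])
for W in (np.load('w1.npz')['W'],np.load('W0.npy')):
    q=(W[...,:2]-c); a=q@u*1000; b=q@n*1000; z=W[...,2]*1000
    m=(a<-95)&(a>-300)&(abs(b)<200)&(z>100)&(z<135)
    print(m.sum(),np.percentile(a[m],[1,99]),np.percentile(b[m],[1,99]),np.percentile(z[m],[5,95]))
E
python3 -m creep '[[[-0.1,-1.1,-3.5],-0.03,8.5],[[-0.1,-1.1,-3.5],0,8.5],[[-0.0,-1.0,-3.5],0,8.5],[[0,0,-3],0,8.5],[[0,0,0],0,8.5]]'
```

```text
4372 [-229.18287846 -117.6535711 ] [ 31.14491512 183.93390845] [105.82824015 119.13482656]
2077 [-259.51812668 -120.35162542] [ 35.26666032 190.79495785] [111.16508404 122.66640186]
clock: 2.82
position: [0.4752, -0.3608, 0.1561]
tool_rot: [3.139, 0.014, 1.869]
force: [-0.3, 0.4, -0.6]
grip_width: 0.0849
```

```bash
python3 -m creep '[[[0.3,0.6,-1.5],0.02,8.5],[[0,0,0],0,8.5]]'; python3 look.py w2; cat > prof.py <<'E'
import sys
from h import *
# prof.py file cx cy yaw : profile in module frame (mm)
W=np.load(sys.argv[1]+'.npz')['W']; cx,cy,th=map(float,sys.argv[2:5])
u=np.array([np.cos(th),np.sin(th)]); n=np.array([-u[1],u[0]])
q=W[...,:2]*1000-[cx,cy]; a=q@u; b=q@n; z=W[...,2]*1000
ok=(abs(a)<110)&(abs(b)<34)&(z>-5)&(z<100)
for lo in range(-105,105,15):
    m=ok&(a>=lo)&(a<lo+15)
    t=m&(z>45); e=m&(z>25)&(z<32)
    r=lambda x:np.percentile(b[x],[2,98]).round(1) if x.sum()>15 else '-'
    print(lo,'top',t.sum(),r(t),z[t].max().round(1) if t.any() else '','edge',e.sum(),r(e))
t=ok&(z>45)
h=np.histogram(a[t],bins=np.arange(-105,106,5))[0]; print(dict(zip(range(-105,105,5),h)))
E
python3 prof.py w2 463.8 -309.7 1.89
```

```text
clock: 2.98
position: [0.477, -0.3561, 0.1412]
tool_rot: [3.14, 0.013, 1.885]
force: [0.2, 0.9, 0.5]
grip_width: 0.085
2.9833 [ 477.  -356.1  141.2] [3.14  0.013 1.885] [ 0.8   0.62 -0.38  1.77  0.32  0.81  0.58] [0.2 0.9 0.5]
siding [(0.67, array([285., 140.]), array([ 463., -309.,    0.]))]
spare_road [(0.16, array([284.,  80.]), array([ 447., -262.,    0.]))]
cradle []
open_wagon [(0.58, array([287.,  82.]), array([ 450., -266.,   27.]))]
tank_wagon [(0.79, array([289., 204.]), array([ 480., -354.,   27.]))]
van []
-105 top 0 -  edge 173 [-30.2  29.5]
-90 top 303 [-12.8  14.1] 72.6 edge 185 [-29.8  30. ]
-75 top 834 [-13.3  15.2] 72.9 edge 205 [-30.1  29.7]
-60 top 897 [-13.7  14.9] 75.0 edge 208 [-29.8  29.8]
-45 top 1079 [-16.4  16.8] 75.0 edge 229 [-29.7  30. ]
-30 top 1030 [-13.9  14.3] 73.6 edge 235 [-30.   30.2]
-15 top 405 [-13.1  13.1] 71.7 edge 421 [-29.   29.3]
0 top 379 [-17.4  16.4] 62.4 edge 318 [-29.5  29.7]
15 top 273 [-17.4  16.9] 62.8 edge 239 [-29.3  30.1]
30 top 296 [-17.4  17.5] 88.4 edge 248 [-29.3  29.9]
45 top 3135 [-32.   32.3] 89.8 edge 45 [-28.9  29.9]
60
[... 214 characters left out ...]
: np.int64(251), -75: np.int64(268), -70: np.int64(297), -65: np.int64(269), -60: np.int64(294), -55: np.int64(286), -50: np.int64(317), -45: np.int64(337), -40: np.int64(357), -35: np.int64(385), -30: np.int64(328), -25: np.int64(353), -20: np.int64(349), -15: np.int64(405), -10: np.int64(0), -5: np.int64(0), 0: np.int64(0), 5: np.int64(195), 10: np.int64(184), 15: np.int64(91), 20: np.int64(87), 25: np.int64(95), 30: np.int64(95), 35: np.int64(94), 40: np.int64(107), 45: np.int64(1160), 50: np.int64(1001), 55: np.int64(974), 60: np.int64(964), 65: np.int64(965), 70: np.int64(958), 75: np.int64(933), 80: np.int64(878), 85: np.int64(880), 90: np.int64(248), 95: np.int64(0), 100: np.int64(0)}
```

```bash
python3 -m creep '[[[0.2,0.1,-3],0,8.5],[[0,0,-3],0,8.5],[[0,0,-1.5],0,8.5],[[0,0,0],0,8.5]]'
```

```text
clock: 3.67
position: [0.482, -0.3584, 0.0709]
tool_rot: [3.133, 0.024, 1.882]
force: [-0.3, -0.1, 0.4]
grip_width: 0.085
```

```bash
python3 -m creep '[[[-0.3,0.2,-1.0],0.01,8.5],[[0,0,-1.0],0,8.5],[[0,0,0],0,8.5]]'
```

```text
clock: 3.92
position: [0.4794, -0.3568, 0.0515]
tool_rot: [3.132, 0.026, 1.893]
force: [-0.4, 0.4, -0.1]
grip_width: 0.0849
```

```bash
python3 -m creep '[[[0,0,0],0,3.0],[[0,0,0],0,2.5],[[0,0,0],0,2.5],[[0,0,0],0,2.5],[[0,0,0],0,2.5],[[0,0,0],0,2.5],[[0,0,0],0,2.5]]' 30
python3 -m creep '[[[0,0,0.5],0,2.5],[[0,0,1.5],0,2.5],[[0,0,2.5],0,2.5],[[0,0,2.5],0,2.5],[[0,0,0],0,2.5]]'
```

```text
clock: 4.5
position: [0.4807, -0.3579, 0.0545]
tool_rot: [3.13, 0.029, 1.892]
force: [-1.0, -0.1, -1.2]
grip_width: 0.0291
clock: 4.92
position: [0.4798, -0.3569, 0.1271]
tool_rot: [3.132, 0.027, 1.893]
force: [-0.1, -0.4, -0.6]
grip_width: 0.0291
```

```bash
python3 -m creep '[[[0.6,1.5,1.0],-0.02,2.5],[[1.2,2.8,1.0],-0.02,2.5],[[1.2,2.8,1],-0.02,2.5],[[1.2,2.8,1],-0.01,2.5],[[1.2,2.8,0.6],-0.01,2.5],[[1.2,2.8,0],-0.01,2.5],[[1.2,2.8,0],0,2.5],[[1.0,2.0,0],0,2.5],[[0.5,1.0,0],0,2.5],[[0,0,0],0,2.5]]'; python3 look.py w3;python3 prof.py w3 563.1 -87.9 1.801
```

```text
clock: 5.75
position: [0.5741, -0.1359, 0.1794]
tool_rot: [3.128, 0.03, 1.793]
force: [0.0, -0.3, -0.3]
grip_width: 0.0291
5.75 [ 574.1 -135.9  179.4] [3.128 0.03  1.793] [ 0.39  0.55 -0.38  1.76  0.3   0.86  0.09] [ 0.  -0.3 -0.3]
siding [(0.59, array([159., 303.]), array([ 464., -307.,    0.]))]
spare_road [(0.9, array([283., 130.]), array([564., -85.,   0.]))]
cradle [(0.72, array([409.,   4.]), array([656.,  73.,   0.]))]
open_wagon []
tank_wagon [(0.91, array([282., 246.]), array([ 587., -188.,   27.]))]
van [(0.86, array([282.,  83.]), array([554., -44.,  27.]))]
-105 top 0 -  edge 0 -
-90 top 0 -  edge 0 -
-75 top 0 -  edge 0 -
-60 top 0 -  edge 8 -
-45 top 0 -  edge 184 [-31.1  28.1]
-30 top 0 -  edge 414 [-31.  28.]
-15 top 0 -  edge 426 [-30.8  27.6]
0 top 581 [-19.8  15.7] 73.3 edge 250 [-30.6  28. ]
15 top 1074 [-19.6  16.3] 74.3 edge 189 [-31.4  28.5]
30 top 1081 [-20.1  16.7] 74.6 edge 171 [-31.   28.2]
45 top 1043 [-19.6  16.5] 73.1 edge 188 [-31.4  28.1]
60 top 1049 [-19.7  16.5] 74.1 edge 175 [-30.7  28.7]
75 top 776 [-19.8  16.4] 73.6 edge 169 [-31.2  28.6]
90 top 0 -  edge 152 [-30.8  28.6]
{-105: np.int64(0), -100: np.int64(0), -95: np.int64(0), -90: np.int64(0), -85: np.int64(0), -80: np.int64(0), -75: np.int64(0), -70: np.int64(0), -65: np.int64(0), -60: np.int64(0), -55: np.int64(0), -50: np.int64(0), -45: np.int64(0), -40: np.int64(0), -35: np.int64(0), -30: np.int64(0), -25: np.int64(0), -20: np.int64(0), -15: np.int64(0), -10: np.int64(0), -5: np.int64(0), 0: np.int64(0), 5: np.int64(247), 10: np.int64(334), 15: np.int64(350), 20: np.int64(362), 25: np.int64(362), 30: np.int64(361), 35: np.int64(360), 40: np.int64(360), 45: np.int64(347), 50: np.int64(345), 55: np.int64(351), 60: np.int64(360), 65: np.int64(347), 70: np.int64(342), 75: np.int64(337), 80: np.int64(338), 85: np.int64(101), 90: np.int64(0), 95: np.int64(0), 100: np.int64(0)}
```

View pics/w3.png

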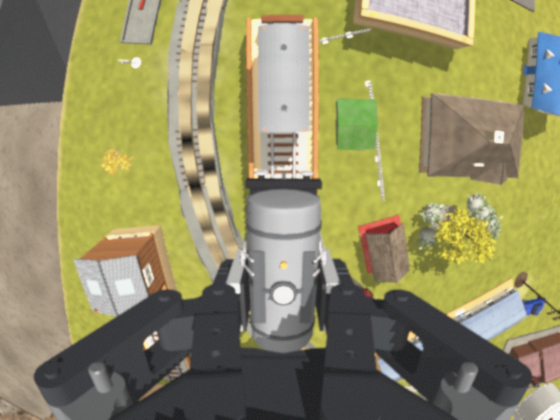

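View: the tank is held by the jaws at (284,265), the spare road is straight ahead and free up to the van's end at (283,130), and the axes line up.

```bash
python3 -m creep '[[[0.2,-0.2,-2],0.01,2.5],[[0,0,-2.5],0,2.5],[[0,0,-2.5],0,2.5],[[0,0,-1.5],0,2.5],[[0,0,0],0,2.5]]'
```

```text
clock: 6.52
position: [0.5743, -0.1468, 0.0926]
tool_rot: [3.126, 0.033, 1.792]
force: [-0.6, 0.7, -0.7]
grip_width: 0.0291
```

```bash
python3 -m creep '[[[0.2,0.8,-0.5],0.01,2.5],[[0,0.1,-1.0],0,2.5],[[0,0.1,-1.0],0,2.5],[[0,0,0],0,2.5]]'
```

```text
clock: 6.85
position: [0.577, -0.1371, 0.0675]
tool_rot: [3.125, 0.034, 1.801]
force: [-0.6, -0.4, -0.7]
grip_width: 0.0289
```

```bash
python3 -m creep '[[[-0.1,0,-0.6],0,2.5],[[0,0.1,-0.6],0,2.5],[[0,0,0],0,2.5]]'
```

```text
clock: 7.1
position: [0.5764, -0.136, 0.0551]
tool_rot: [3.123, 0.035, 1.801]
force: [-0.3, -0.2, -1.0]
grip_width: 0.0293
```

```bash
python3 -m creep '[[[0,0,-0.15],0,2.5],[[0,0,-0.1],0,2.5],[[0,0,0],0,2.5]]'
```

```text
clock: 7.35
position: [0.5769, -0.1363, 0.0538]
tool_rot: [3.123, 0.036, 1.801]
force: [-2.2, 0.8, 2.3]
grip_width: 0.029
```

```bash
python3 -m creep '[[[0,0,0],0,6.5],[[0,0,0],0,6.5],[[0,0,0],0,6.5],[[0,0,1.5],0,6.5],[[0,0,3],0,6.5],[[0,0,3.5],0,6.5],[[0,0,3.5],0,6.5],[[0,0,2],0,6.5]]'; python3 look.py w4; python3 prof.py w4 564.5 -87.5 1.803
```

```text
clock: 8.02
position: [0.5739, -0.1356, 0.1896]
tool_rot: [3.13, 0.032, 1.802]
force: [0.7, -0.4, -0.4]
grip_width: 0.065
8.0167 [ 573.9 -135.6  189.6] [3.13  0.032 1.802] [ 0.39  0.54 -0.39  1.76  0.29  0.88  0.1 ] [ 0.7 -0.4 -0.4]
siding []
spare_road [(0.77, array([283., 129.]), array([564., -84.,   0.]))]
cradle [(0.71, array([284., 185.]), array([ 578., -139.,   -0.])), (0.58, array([406.,   9.]), array([654.,  70.,   0.]))]
open_wagon [(0.23, array([408.,  11.]), array([648.,  58.,  27.]))]
tank_wagon [(0.6, array([287., 187.]), array([ 579., -134.,   27.])), (0.54, array([282.,  83.]), array([553., -44.,  27.]))]
van [(0.7, array([282.,  84.]), array([553., -44.,  27.]))]
-105 top 0 -  edge 118 [-29.4  30.1]
-90 top 205 [-13.4  14.3] 72.9 edge 148 [-29.8  29.9]
-75 top 595 [-14.1  14.3] 73.4 edge 145 [-29.4  30.1]
-60 top 622 [-13.9  14.1] 75.3 edge 170 [-29.9  29.9]
-45 top 735 [-17.1  14.8] 75.3 edge 155 [-29.5  30.2]
-30 top 702 [-15.   13.7] 73.9 edge 166 [-30.1  30.1]
-15 top 256 [-13.9  12.8] 72.3 edge 298 [-29.7  29.5]
0 top 542 [-18.1  17.2] 73.2 edge 226 [-29.5  29.5]
[... 402 characters left out ...]
: np.int64(180), -75: np.int64(202), -70: np.int64(197), -65: np.int64(196), -60: np.int64(201), -55: np.int64(203), -50: np.int64(218), -45: np.int64(236), -40: np.int64(241), -35: np.int64(258), -30: np.int64(222), -25: np.int64(241), -20: np.int64(239), -15: np.int64(256), -10: np.int64(0), -5: np.int64(0), 0: np.int64(0), 5: np.int64(208), 10: np.int64(334), 15: np.int64(342), 20: np.int64(300), 25: np.int64(347), 30: np.int64(305), 35: np.int64(347), 40: np.int64(333), 45: np.int64(318), 50: np.int64(323), 55: np.int64(316), 60: np.int64(327), 65: np.int64(329), 70: np.int64(320), 75: np.int64(315), 80: np.int64(300), 85: np.int64(91), 90: np.int64(0), 95: np.int64(1), 100: np.int64(0)}
```

View pics/w4.png

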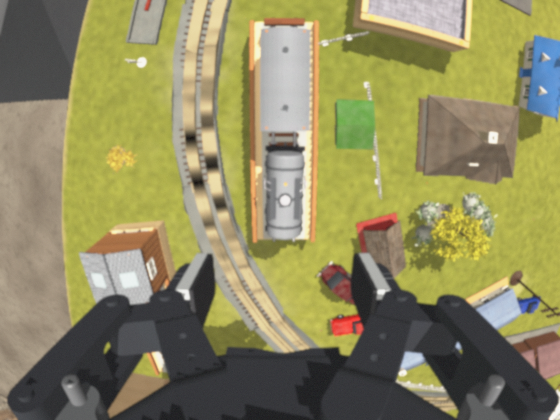

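Tank stands upright on the spare road at (285,190), clear of the van. Going back for the open wagon.

```bash
python3 -m creep '[[[-1.5,-2,-0.5],0.02,6.5],[[-2.0,-2.7,-0.5],0.02,6.5],[[-2,-2.7,-0.5],0.02,6.5],[[-2,-2.7,-0.5],0.02,6.5],[[-2,-2.6,-1],0.01,6.5],[[-1.5,-1.9,-1],0,6.5],[[-0.5,-0.6,-1],0,6.5],[[0,0,0],0,6.5]]'; python3 look.py w5 | head -1; python3 prof.py w5 463.8 -309.7 1.89 | sed -n 6,11p
```

```text
clock: 9.03
position: [0.4499, -0.289, 0.1266]
tool_rot: [3.139, 0.021, 1.902]
force: [-0.0, -0.2, -1.5]
grip_width: 0.0652
9.0333 [ 449.9 -289.   126.6] [3.139 0.021 1.902] [ 0.73  0.56 -0.38  1.94  0.34  0.69  0.48] [-0.  -0.2 -1.5]
-30 top 0 -  edge 484 [-29.2  29.1]
-15 top 0 -  edge 354 [-29.4  30.2]
0 top 683 [-17.4  16.2] 62.1 edge 227 [-29.7  30. ]
15 top 288 [-17.9  16.8] 62.2 edge 221 [-29.6  30.1]
30 top 139 [-17.7  18.7] 86.1 edge 0 -
45 top 3142 [-32.3  32.7] 88.9 edge 0 -
```

```bash
python3 -m creep '[[[0.8,-0.4,-2],-0.01,6.5],[[0,0.1,-2.5],0,6.5],[[0,0,0],0,6.5]]'
```

```text
clock: 9.63
position: [0.4643, -0.289, 0.0854]
tool_rot: [3.132, 0.028, 1.899]
force: [-1.1, 0.9, -0.3]
grip_width: 0.0651
```

```bash
python3 -m creep '[[[-0.65,-0.25,-0.8],-0.01,6.5],[[0,0,-1.2],0,6.5],[[0,0,-1.0],0,6.5],[[0,0,0],0,6.5]]'
```

```text
clock: 9.97
position: [0.4602, -0.2901, 0.0562]
tool_rot: [3.13, 0.029, 1.892]
force: [-1.1, 0.0, -0.4]
grip_width: 0.0649
```

```bash
python3 -m creep '[[[-0.25,-0.1,-0.7],0,6.5],[[0,0,-0.35],0,4.4],[[0,0,-0.05],0,3.0],[[0,0,-0.05],0,3.0],[[0,0,-0.05],0,3.0],[[0,0,-0.05],0,3.0]]' 25
```

```text
clock: 10.47
position: [0.4587, -0.2911, 0.0448]
tool_rot: [3.129, 0.03, 1.893]
force: [-2.9, 2.6, 10.5]
grip_width: 0.0346
```

```bash
python3 -m creep '[[[0,0,0.1],0,3.0],[[0.2,-0.6,0.05],0,3],[[0.4,-1.2,0],0,3],[[0.4,-1.2,0],0,3],[[0.4,-1.2,0],0,3]]'
```

```text
clock: 10.88
position: [0.474, -0.3337, 0.048]
tool_rot: [3.129, 0.031, 1.897]
force: [-0.7, 0.4, -0.7]
grip_width: 0.0346
```

```bash
python3 -m creep '[[[0.1,-0.8,-0.05],0,3],[[0.2,-0.9,-0.05],0,3],[[0,0,-0.1],0,3]]'; python3 look.py w6; python3 prof.py w6 463.8 -309.7 1.89
```

```text
clock: 11.13
position: [0.4777, -0.3554, 0.0464]
tool_rot: [3.128, 0.033, 1.894]
force: [-1.1, -0.5, -0.1]
grip_width: 0.0349
11.1333 [ 477.7 -355.4   46.4] [3.128 0.033 1.894] [ 0.76  0.75 -0.32  1.83  0.42  0.6   0.5 ] [-1.1 -0.5 -0.1]
siding []
spare_road []
cradle []
open_wagon [(0.83, array([280., 210.]), array([ 468., -332.,   27.]))]
tank_wagon []
van []
-105 top 0 -  edge 537 [-26.   29.2]
-90 top 0 -  edge 113 [-13.2  15.5]
-75 top 2 - 61.2 edge 0 -
-60 top 3373 [-32.7  21.4] 90.6 edge 41 [-29.5  29.8]
-45 top 5557 [-32.8  32.2] 99.6 edge 500 [-29.5  29.8]
-30 top 1675 [-16.3  25.2] 100.0 edge 583 [-29.4  29.8]
-15 top 1597 [-14.5  20.1] 63.6 edge 652 [-29.4  29.9]
0 top 1708 [-14.3  20.1] 63.2 edge 647 [-29.3  30. ]
15 top 876 [-13.9  19.8] 63.4 edge 1439 [-29.1  29.9]
30 top 12 - 88.6 edge 1573 [-29.   29.8]
45 top 10454 [-31.8  32.4] 89.4 edge 926 [-26.8  28. ]
60 top 49 [-33.5 -24.5] 81.2 edge 0 -
75 top 0 -  edge 0 -
90 top 0 -  edge 0 -
{-105: np.int64(0), -100: np.int64(0), -95: np.int64(0), -90: np.int64(0), -85: np.int64(0), -80: np.int64(0), -75: np.int64(0), -70: np.int64(0), -65: np.int64(2), -60: np.int64(1991), -55: np.int64(649), -50: np.int64(733), -45: np.int64(1440), -40: np.int64(2230), -35: np.int64(1887), -30: np.int64(660), -25: np.int64(514), -20: np.int64(501), -15: np.int64(537), -10: np.int64(538), -5: np.int64(522), 0: np.int64(570), 5: np.int64(496), 10: np.int64(642), 15: np.int64(874), 20: np.int64(2), 25: np.int64(0), 30: np.int64(0), 35: np.int64(0), 40: np.int64(12), 45: np.int64(4721), 50: np.int64(3871), 55: np.int64(1862), 60: np.int64(49), 65: np.int64(0), 70: np.int64(0), 75: np.int64(0), 80: np.int64(0), 85: np.int64(0), 90: np.int64(0), 95: np.int64(0), 100: np.int64(0)}
```

View pics/w6.png

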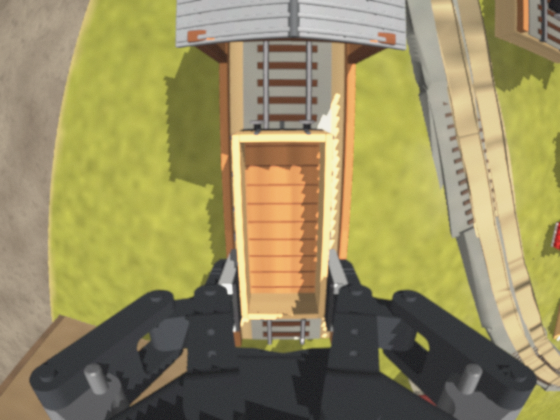

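The open wagon is clear of the shed, spanning (235–330, 130–320) in this view. I'll regrip at its middle.

```bash
python3 -m creep '[[[0,0,0],0,6],[[0,0,0],0,6],[[-0.15,0.5,0],0,6],[[-0.3,0.9,0],0,6],[[-0.3,0.9,0],0,6],[[-0.0,0.1,0],0,6]]'
```

```text
clock: 11.98
position: [0.4695, -0.3253, 0.0466]
tool_rot: [3.128, 0.031, 1.897]
force: [0.1, 1.1, -0.1]
grip_width: 0.06
```

```bash
python3 -m creep '[[[0.1,-0.45,0],0,5],[[0,0,0],0,3],[[0,0,-0.05],0,3],[[0,0,-0.05],0,3],[[0,0,-0.05],0,3]]' 30
```

```text
clock: 12.4
position: [0.4711, -0.3288, 0.0466]
tool_rot: [3.128, 0.032, 1.899]
force: [-5.2, 5.4, 17.9]
grip_width: 0.0346
```

```bash
python3 -m creep '[[[0,0,0.5],0,3],[[0,0,2],0,3],[[0,0,3],0,3],[[0,0,3.5],0,3],[[0,0,2],0,3]]'
```

```text
clock: 12.82
position: [0.4686, -0.328, 0.1564]
tool_rot: [3.133, 0.025, 1.899]
force: [1.0, -1.0, -0.4]
grip_width: 0.0346
```

```bash
python3 - <<'E'
from h import *
W=np.load('W0.npy')
for x in np.arange(.40,.84,.04):
    print(round(x,2),[int(1000*np.nanmax(np.where((abs(W[...,0]-x)<.02)&(abs(W[...,1]-y)<.02),W[...,2],0))) for y in np.arange(-.36,.3,.04)])
E
```

```text
0.4 [8, 8, 89, 89, 84, 18, 13, 7, 33, 14, 16, 11, 16, 9, 11, 20, 16]
0.44 [64, 70, 89, 91, 92, 12, 14, 14, 21, 16, 18, 18, 18, 18, 18, 29, 67]
0.48 [76, 75, 87, 86, 81, 18, 18, 18, 20, 20, 30, 37, 19, 18, 20, 31, 67]
0.52 [34, 31, 11, 19, 18, 19, 33, 61, 76, 73, 35, 43, 6, 8, 21, 8, 58]
0.56 [7, 11, 19, 18, 34, 37, 33, 76, 78, 77, 9, 22, 10, 16, 27, 24, 86]
0.6 [12, 22, 21, 17, 31, 35, 36, 63, 28, 14, 42, 39, 22, 61, 24, 23, 71]
0.64 [19, 19, 8, 28, 30, 11, 8, 34, 30, 13, 36, 39, 92, 94, 93, 94, 96]
0.68 [21, 21, 28, 29, 41, 43, 10, 37, 43, 38, 39, 35, 95, 96, 91, 91, 95]
0.72 [21, 32, 25, 18, 41, 49, 59, 50, 78, 46, 37, 37, 87, 92, 90, 90, 88]
0.76 [41, 48, 31, 9, 9, 60, 62, 48, 74, 54, 9, 8, 12, 97, 95, 97, 96]
0.8 [30, 50, 46, 8, 9, 58, 58, 42, 49, 45, 36, 41, 31, 96, 96, 93, 88]
```

```bash
python3 -m creep '[[[0.8,1.5,1],0.11,3],[[1.5,3.0,1],0.115,3],[[1.5,3.3,0.5],0.115,3],[[1.5,3.3,0.5],0.115,3],[[1.5,3.3,0.5],0.115,3],[[1.5,3.3,0],0.115,3],[[1.5,3.3,0],0.115,3],[[1.5,3.3,0],0.115,3],[[1.5,3.3,0],0.115,3],[[1.5,3.3,0],0.115,3],[[1.5,3.3,0],0.115,3],[[1.0,2.0,0],0.115,3]]'; python3 look.py w7 | head -5
```

```text
clock: 13.82
position: [0.6408, 0.0387, 0.2029]
tool_rot: [3.133, 0.041, -2.969]
force: [0.1, 0.2, 0.4]
grip_width: 0.0349
13.8167 [640.8  38.7 202.9] [ 3.133  0.041 -2.969] [ 0.35  0.68 -0.79  1.6   0.54  1.04  1.16] [0.1 0.2 0.4]
siding [(0.7, array([30.,  0.]), array([ 458., -312.,    0.]))]
spare_road [(0.66, array([208.,  83.]), array([555., -52.,   0.]))]
cradle [(0.92, array([307., 196.]), array([656.,  69.,   0.])), (0.8, array([554., 269.]), array([700., 487.,   0.]))]
open_wagon [(0.83, array([280., 254.]), array([715.,  50.,  27.]))]
```

View pics/w7.png

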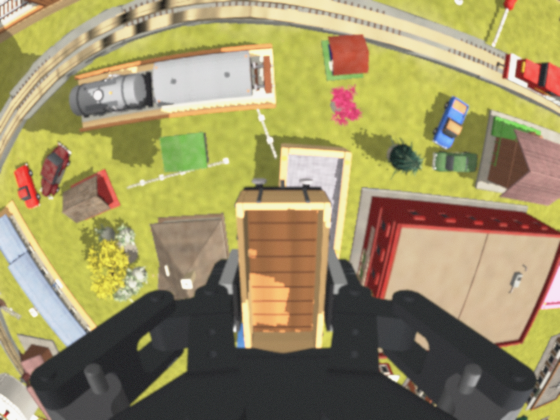

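The tan, grey-felted cradle is partly hidden by the wagon at (315,180). The pink one is far off at the right edge (554,269). The red building at (370–560, 195–345) is the neighbour to avoid.

```bash
python3 - <<'E'
from h import *
th=.115; u=np.array([np.cos(th),np.sin(th)]); n=np.array([-u[1],u[0]]); c=np.array([656,69.4])
for W in (np.load('w7.npz')['W'],np.load('W0.npy')):
    q=W[...,:2]*1000-c; a=q@u; b=q@n; z=W[...,2]*1000
    for lo in range(-65,65,10):
        m=(a>=lo)&(a<lo+10)&(z<60)&(abs(b)<40)
        e=m&(z>28)&(z<38); f=m&(z>22)&(z<28)
        B=(a>=lo)&(a<lo+10)&(b>20)&(b<120)&(z>60)&(z<105)
        K=(a>=lo)&(a<lo+10)&(b>36)&(b<120)&(z>15)&(z<105)
        p=lambda x,v:np.percentile(v[x],[3,97]).round(1) if x.sum()>8 else '-'
        print(lo,'rim',p(e,b),'floor',p(f,b),'bldg',p(B,b)[0],'low',p(K,b)[0])
    m=(z>28)&(z<38)&(abs(a)<70)&(abs(b)<38); 
    for s in (1,-1):
        e=m&(b*s>27); print(s, np.polyfit(a[e],b[e],1).round(4)); 
    e=m&(abs(b)<20); print('a ext',np.percentile(a[e],[2,98]))
E
```

```text
-65 rim [-30.5  30.4] floor [-29.5  30.7] bldg - low 79.0
-55 rim [-30.2  32.5] floor [-23.4  25.5] bldg 89.1 low 77.2
-45 rim [-31.4  33.9] floor [-22.5  25.2] bldg - low 81.1
-35 rim [-31.1  33.6] floor [-22.5  25.1] bldg - low -
-25 rim [-31.3  33.4] floor [-22.9  25.8] bldg - low -
-15 rim [26.5 33.7] floor [15.  27.1] bldg 67.6 low 67.6
-5 rim [26.8 33.5] floor [21.2 27.1] bldg 65.5 low 65.4
5 rim [27.1 33.7] floor [21.4 27. ] bldg 65.1 low 65.1
15 rim [27.  33.6] floor [22.1 27.3] bldg 65.2 low 64.1
25 rim [27.2 33.5] floor [23.  27.2] bldg 64.4 low 62.8
35 rim [26.7 33.6] floor [23.5 27.3] bldg 64.8 low 62.6
45 rim [29.4 33.9] floor - bldg 63.8 low 62.1
55 rim - floor - bldg 63.5 low 63.1
1 [-1.00000e-03  3.03091e+01]
-1 [-1.6200e-02 -3.0139e+01]
a ext [-55.62039095 -24.5933001 ]
-65 rim [-30.9  23.6] floor - bldg - low 80.4
-55 rim [-31.1  30.1] floor [-21.1  32.1] bldg - low 76.6
-45 rim [-31.6  31.2] floor [-29.1  24. ] bldg - low -
-35 rim [-31.3  32. ] floor [-25.1  24.1] bldg - low -
-25 rim [-32.4  31. ] floor [-25.   24.8] bldg - low -
-15 rim [-31.6  30.7] floor [-26.4  21.7] bldg 67.5 low 67.1
-5 rim [-32.5  31.8] floor [-23.8  25.8] bldg 67.2 low 68.0
5 rim [-31.1  32. ] floor [-24.7  24.4] bldg 66.4 low 66.4
15 rim [-31.3  31.4] floor [-23.6  22.4] bldg 65.2 low 65.2
25 rim [-31.6  32.4] floor [-23.   21.6] bldg 66.5 low 66.5
35 rim [-31.7  31.1] floor [-23.4  24.1] bldg 64.5 low 64.5
45 rim [-30.1  30.9] floor [-25.3  25.1] bldg 66.3 low 66.3
55 rim - floor - bldg 64.2 low 64.2
1 [1.00000e-03 3.01004e+01]
-1 [ 1.20000e-03 -3.00973e+01]
a ext [-56.40719211  54.90167222]
```

```bash
python3 -m creep '[[[0.7,1.6,-1],-0.06,3],[[0.8,1.6,-2],0,3],[[0,0,-3],0,3],[[0,0,-2.5],0,3],[[0,0,0],0,3]]'
```

```text
clock: 14.58
position: [0.6562, 0.0597, 0.1175]
tool_rot: [3.139, 0.044, -3.055]
force: [-0.9, -0.5, -1.7]
grip_width: 0.0345
```

```bash
python3 -m creep '[[[0,1.1,-1.0],0.03,3],[[0,0.1,-2],0,3],[[0,0.1,-1.5],0,3],[[0,0,0],0,3]]'
```

```text
clock: 14.92
position: [0.6574, 0.0717, 0.0739]
tool_rot: [3.14, 0.047, -3.025]
force: [0.1, -1.3, -0.9]
grip_width: 0.0344
```

```bash
python3 -m creep '[[[-0.1,0,-1.0],0,3],[[0,0,-1.0],0,3],[[0,0,-0.6],0,3],[[0,0,-0.1],0,3]]'
```

```text
clock: 15.25
position: [0.6576, 0.0716, 0.0474]
tool_rot: [3.14, 0.051, -3.025]
force: [-0.1, -0.1, -0.5]
grip_width: 0.0347
```

```bash
python3 -m creep '[[[-0.1,-0.1,-0.15],0,3],[[0,0,-0.1],0,3],[[0,0,-0.05],0,3]]'
```

```text
clock: 15.5
position: [0.6579, 0.0712, 0.0462]
tool_rot: [3.14, 0.054, -3.026]
force: [-3.5, -0.5, 3.7]
grip_width: 0.0346
```

```bash
python3 -m creep '[[[0,0,0],0,4.8],[[0,0,0],0,4.8],[[0,0,1],0,4.8],[[0,0,2.5],0,4.8],[[0,-0.3,3],0,4.8],[[0,-0.5,3.5],0,4.8],[[0,-0.5,3],0,5.5]]'; python3 look.py w8 | head -1; python3 - <<'E'
from h import *
th=.115; u=np.array([np.cos(th),np.sin(th)]); n=np.array([-u[1],u[0]]); c=np.array([655.9,70.6])
W=np.load('w8.npz')['W']
q=W[...,:2]*1000-c; a=q@u; b=q@n; z=W[...,2]*1000
for lo in range(-55,55,10):
    m=(a>=lo)&(a<lo+10)&(abs(b)<40)&(z>45)&(z<75); e=(a>=lo)&(a<lo+10)&(abs(b)<40)&(z>28)&(z<38)
    print(lo,m.sum(),np.percentile(b[m],[3,97]).round(1) if m.sum()>9 else '',np.percentile(z[m],97).round(1) if m.sum()>9 else '', np.percentile(b[e],[3,97]).round(1) if e.sum()>9 else '')
m=(abs(b)<25)&(z>50)&(z<75)&(abs(a)<60); print(np.percentile(a[m],[1,99]))
E
```

```text
clock: 16.08
position: [0.6544, 0.0587, 0.1784]
tool_rot: [3.138, 0.046, -3.023]
force: [0.6, -0.8, -0.0]
grip_width: 0.0549
16.0833 [654.4  58.7 178.4] [ 3.138  0.046 -3.023] [ 0.29  0.72 -0.75  1.58  0.57  1.01  1.07] [ 0.6 -0.8 -0. ]
-55 0   [-30.8  31.9]
-45 310 [-17.1  16.6] 60.5 [-32.6  32.3]
-35 108 [-17.8  16.9] 61.0 [-32.7  32. ]
-25 122 [-17.8  17.1] 60.8 [-32.8  32.3]
-15 115 [-17.8  16.9] 60.6 [-32.8  32.8]
-5 110 [-17.8  17.1] 60.7 [-32.2  32.6]
5 109 [-17.9  16.9] 60.8 [-32.4  32.9]
15 103 [-18.   17.1] 60.5 [-32.6  32.5]
25 300 [-17.1  16.6] 60.3 [-32.9  33. ]
35 181 [-18.   15.9] 60.7 [-32.1  32.8]
45 0   [-31.5  31.8]
[-38.65630386  37.49764301]
```

View pics/w8.png

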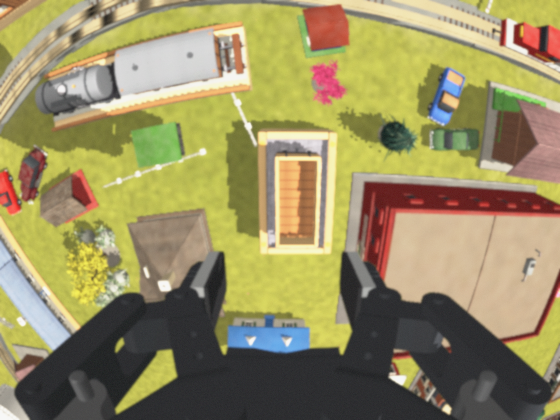

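Open wagon sits upright and centred in the tan cradle at (297,195). Now the van.

```bash
python3 -m creep '[[[-0.8,-0.8,0],-0.12,6],[[-0.9,-0.9,0],-0.122,6],[[-0.9,-0.9,0],-0.122,6],[[-0.9,-0.9,0],-0.122,6],[[-0.9,-0.9,0],-0.122,6],[[-0.9,-0.9,0],-0.122,6],[[-0.9,-0.9,0],-0.122,6],[[-0.9,-0.9,0],-0.122,6],[[-0.9,-0.9,-0.5],-0.122,6],[[-0.9,-0.9,-1],-0.122,6],[[-0.8,-0.8,-1],-0.122,6],[[-0.2,-0.2,0],-0.115,6.5]]'; python3 look.py w9 | head -1; python3 prof.py w9 564.5 -87.5 1.803 | sed -n 7,15p
```

```text
clock: 17.43
position: [0.5452, -0.0418, 0.1393]
tool_rot: [-3.139, 0.032, 1.769]
force: [-0.5, 0.3, -0.8]
grip_width: 0.065
17.4333 [545.2 -41.8 139.3] [-3.139  0.032  1.769] [ 0.22  0.56 -0.38  1.89  0.34  0.75 -0.15] [-0.5  0.3 -0.8]
-15 top 680 [-13.6  12.7] 72.2 edge 178 [-29.7  30.1]
0 top 566 [-17.6  18.1] 74.0 edge 178 [-29.3  30. ]
15 top 1088 [-18.6  18. ] 74.2 edge 187 [-29.7  29.8]
30 top 1192 [-18.7  17.9] 73.1 edge 200 [-30.1  29.8]
45 top 1271 [-18.5  17.9] 73.3 edge 224 [-30.   29.9]
60 top 1360 [-18.4  17.8] 74.8 edge 222 [-29.8  29.9]
75 top 1281 [-18.3  17.7] 73.3 edge 376 [-29.2  30. ]
90 top 0 -  edge 322 [-29.9  29.4]
{-105: np.int64(0), -100: np.int64(0), -95: np.int64(0), -90: np.int64(0), -85: np.int64(0), -80: np.int64(0), -75: np.int64(4), -70: np.int64(12), -65: np.int64(37), -60: np.int64(131), -55: np.int64(132), -50: np.int64(179), -45: np.int64(207), -40: np.int64(190), -35: np.int64(268), -30: np.int64(196), -25: np.int64(220), -20: np.int64(213), -15: np.int64(680), -10: np.int64(0), -5: np.int64(0), 0: np.int64(0), 5: np.int64(227), 10: np.int64(339), 15: np.int64(339), 20: np.int64(361), 25: np.int64(388), 30: np.int64(390), 35: np.int64(397), 40: np.int64(405), 45: np.int64(403), 50: np.int64(429), 55: np.int64(439), 60: np.int64(442), 65: np.int64(454), 70: np.int64(464), 75: np.int64(467), 80: np.int64(661), 85: np.int64(153), 90: np.int64(0), 95: np.int64(0), 100: np.int64(0)}
```

```bash
python3 -m creep '[[[0.85,0,-1.5],0.035,6.5],[[0,0,-2],0,6.5],[[0,0,-1.5],0,6.5],[[0,0,0],0,6.5]]'
```

```text
clock: 18.12
position: [0.5583, -0.0392, 0.0913]
tool_rot: [3.136, 0.032, 1.824]
force: [-0.7, 1.2, -0.7]
grip_width: 0.0649
```

```bash
python3 -m creep '[[[-0.4,-0.3,-0.8],-0.02,6.5],[[0,0,-1],0,6.5],[[0,0,-1.0],0,6.5],[[0,0,0],0,6.5]]'
```

```text
clock: 18.45
position: [0.5546, -0.0424, 0.0623]
tool_rot: [3.135, 0.032, 1.805]
force: [-0.9, 0.5, 0.3]
grip_width: 0.065
```

```bash
python3 -m creep '[[[-0.1,0,-0.7],0,6.5],[[0,0,-0.4],0,4.5],[[0,0,0],0,3.0],[[0,0,0],0,3.0],[[0,0,0],0,3.0],[[0,0,0],0,3.0]]' 30
python3 -m creep '[[[0,0,0.5],0,3],[[0,0,2],0,3],[[0,0,3],0,3],[[0,0,3.5],0,3],[[0,0,2],0,3]]'
```

```text
clock: 18.95
position: [0.5539, -0.0422, 0.0509]
tool_rot: [3.134, 0.033, 1.805]
force: [0.8, -0.8, -1.0]
grip_width: 0.0363
clock: 19.37
position: [0.5511, -0.0415, 0.1626]
tool_rot: [3.141, 0.03, 1.807]
force: [0.0, -0.5, -0.0]
grip_width: 0.036
```

```bash
python3 -m creep '[[[-0.4,-1.3,0.2],0.01,3],[[-0.9,-2.9,0.2],0.01,3],[[-0.9,-2.9,0.1],0.01,3],[[-0.9,-2.9,0],0.01,3],[[-0.9,-2.9,0],0.01,3],[[-0.9,-2.9,0],0.01,3],[[-0.9,-2.9,0],0.01,3],[[-0.9,-2.9,0],0.01,3],[[-0.9,-2.9,0],0.01,3],[[-0.7,-2.3,0],0,3],[[-0.1,-0.6,0],0,3],[[0,0,0],0,3]]'; python3 look.py w10
```

```text
clock: 20.37
position: [0.4639, -0.3261, 0.1823]
tool_rot: [3.126, 0.038, 1.905]
force: [-0.3, 0.6, -0.7]
grip_width: 0.0358
20.3667 [ 463.9 -326.1  182.3] [3.126 0.038 1.905] [ 0.8   0.51 -0.41  1.83  0.3   0.81  0.57] [-0.3  0.6 -0.7]
siding [(0.8, array([285., 168.]), array([ 463., -312.,    0.]))]
spare_road []
cradle []
open_wagon []
tank_wagon [(0.65, array([464.,  44.]), array([ 581., -132.,   27.]))]
van [(0.71, array([284., 254.]), array([ 488., -386.,   27.]))]
```

```bash
python3 -m creep '[[[0.2,0.5,-2],-0.015,3],[[0,0.1,-3],0,3],[[0,0.1,-2.5],0,3],[[0,0,0],0,3]]'
```

```text
clock: 21.05
position: [0.4697, -0.3139, 0.1066]
tool_rot: [3.122, 0.04, 1.898]
force: [-1.0, 0.3, -1.8]
grip_width: 0.0365
```

```bash
python3 -m creep '[[[-0.25,-0.5,-1],-0.008,3],[[0,0,-1.5],0,3],[[0,0,-1],0,3],[[0,0,0],0,3]]'
```

```text
clock: 21.38
position: [0.4685, -0.3191, 0.0721]
tool_rot: [3.121, 0.041, 1.89]
force: [0.0, 0.3, -0.6]
grip_width: 0.036
```

```bash
python3 -m creep '[[[-0.2,-0.05,-0.8],0,3],[[0,0,-0.8],0,3],[[0,0,-0.15],0,3],[[0,0,0],0,3]]'
```

```text
clock: 21.72
position: [0.467, -0.3208, 0.0551]
tool_rot: [3.12, 0.044, 1.89]
force: [-0.9, -0.5, -0.4]
grip_width: 0.0362
```

```bash
python3 -m creep '[[[0,0,-0.2],0,3],[[0,0,-0.15],0,3],[[0,0,-0.1],0,3]]'
```

```text
clock: 21.97
position: [0.4675, -0.3211, 0.0511]
tool_rot: [3.119, 0.045, 1.889]
force: [-0.8, -0.0, 0.5]
grip_width: 0.0363
```

```bash
python3 -m creep '[[[0,0,-0.05],0,3],[[0,0,0],0,6],[[0,0,0],0,6],[[0.1,-0.2,0.3],0,6],[[0.3,-0.9,0.6],0,6],[[0.3,-0.9,0.6],0,6],[[0.3,-0.9,0.6],0,6]]'; python3 look.py w11|head -1;python3 prof.py w11 463.8 -309.7 1.89
```

```text
clock: 22.55
position: [0.4782, -0.3508, 0.0733]
tool_rot: [3.119, 0.044, 1.892]
force: [0.2, 0.6, 0.9]
grip_width: 0.0601
22.55 [ 478.2 -350.8   73.3] [3.119 0.044 1.892] [ 0.77  0.7  -0.34  1.84  0.4   0.62  0.5 ] [0.2 0.6 0.9]
-105 top 0 -  edge 581 [-29.5  29.5]
-90 top 0 -  edge 473 [-29.8  29.3]
-75 top 0 -  edge 306 [-29.6  30.1]
-60 top 1756 [-29.9  30.9] 100.0 edge 321 [-29.6  29.7]
-45 top 4063 [-33.1  33. ] 100.0 edge 341 [-29.8  29.5]
-30 top 2715 [-18.9  17.6] 73.5 edge 354 [-29.7  29.8]
-15 top 3023 [-19.   17.5] 73.3 edge 383 [-29.6  29.9]
0 top 3273 [-19.1  17.1] 74.5 edge 402 [-29.4  30. ]
15 top 2906 [-19.1  17.1] 73.6 edge 559 [-29.3  30. ]
30 top 3 - 83.3 edge 1125 [-29.1  29.8]
45 top 7548 [-31.9  32.4] 89.4 edge 309 [-28.1  28.6]
60 top 4934 [-32.3  32.7] 89.6 edge 0 -
75 top 0 -  edge 0 -
90 top 0 -  edge 0 -
{-105: np.int64(0), -100: np.int64(0), -95: np.int64(0), -90: np.int64(0), -85: np.int64(0), -80: np.int64(0), -75: np.int64(0), -70: np.int64(0), -65: np.int64(0), -60: np.int64(1), -55: np.int64(637), -50: np.int64(1118), -45: np.int64(1133), -40: np.int64(1192), -35: np.int64(1738), -30: np.int64(861), -25: np.int64(905), -20: np.int64(949), -15: np.int64(975), -10: np.int64(1015), -5: np.int64(1033), 0: np.int64(1083), 5: np.int64(1081), 10: np.int64(1109), 15: np.int64(1150), 20: np.int64(1127), 25: np.int64(629), 30: np.int64(0), 35: np.int64(0), 40: np.int64(3), 45: np.int64(2646), 50: np.int64(2489), 55: np.int64(2413), 60: np.int64(2307), 65: np.int64(2232), 70: np.int64(395), 75: np.int64(0), 80: np.int64(0), 85: np.int64(0), 90: np.int64(0), 95: np.int64(0), 100: np.int64(0)}
```

View pics/w11.png

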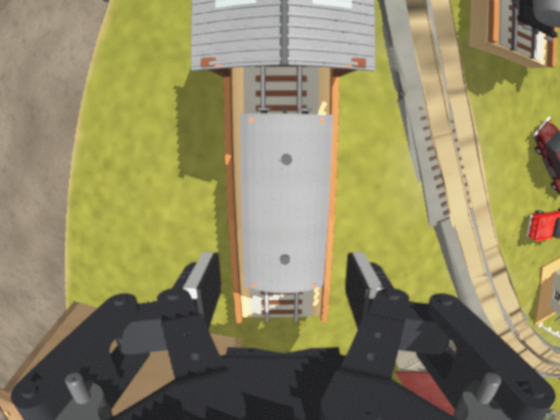

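Van stands straight on the siding rails at (287,200), just short of the shed mouth. I'll grip its tail and push.

```bash
python3 -m creep '[[[-0.15,0.4,-0.8],0,6],[[0,0,-1],0,6],[[0,0,-0.4],0,6],[[0,0,0],0,6]]'
```

```text
clock: 23.23
position: [0.4755, -0.3433, 0.0471]
tool_rot: [3.121, 0.042, 1.894]
force: [0.2, 1.0, 0.2]
grip_width: 0.0601
```

```bash
python3 -m creep '[[[0.1,-0.4,0.3],0,6],[[0,0,0],0,4.5],[[0,0,0],0,3],[[0,0,0],0,3],[[0,0,0],0,3]]' 20
```

```text
clock: 23.65
position: [0.4766, -0.3475, 0.0498]
tool_rot: [3.121, 0.041, 1.894]
force: [0.2, 0.1, -0.8]
grip_width: 0.0364
```

```bash
python3 -m creep '[[[-0.16,0.48,0],0,3],[[-0.31,0.95,0],0,3],[[-0.31,0.95,0],0,3],[[-0.31,0.95,0],0,3],[[-0.16,0.47,0],0,3]]'
```

```text
clock: 24.07
position: [0.4626, -0.3063, 0.0501]
tool_rot: [3.121, 0.041, 1.893]
force: [0.6, 0.4, -0.0]
grip_width: 0.0366
```

```bash
python3 -m creep '[[[-0.16,0.47,0],0,3],[[-0.16,0.47,0],0,3],[[-0.1,0.28,0],0,3],[[0,0,0],0,3]]'
```

```text
clock: 24.4
position: [0.4577, -0.2906, 0.0505]
tool_rot: [3.121, 0.041, 1.896]
force: [0.4, 0.9, -1.3]
grip_width: 0.0365
```

```bash
python3 -m creep '[[[-0.06,0.19,0],-0.005,3],[[-0.05,0.14,0],0,3]]'; python3 -m creep '[[[-0.05,0.14,0],0,3],[[-0.05,0.14,0],0,3]]'
```

```text
clock: 24.57
position: [0.4572, -0.2883, 0.0509]
tool_rot: [3.12, 0.043, 1.89]
force: [1.9, -7.7, 1.2]
grip_width: 0.0368
clock: 24.73
position: [0.457, -0.2881, 0.0516]
tool_rot: [3.119, 0.047, 1.887]
force: [1.0, -7.0, 0.2]
grip_width: 0.0364
```

```bash
python3 -m creep '[[[0,0,-0.05],0,6],[[0,0,0],0,6],[[0.05,-0.15,0.5],0,6],[[0.3,-0.9,1],0,6],[[0.3,-0.9,1],0,6],[[0.3,-0.9,0.6],0,6]]'; python3 look.py w12|head -1;python3 prof.py w12 463.8 -309.7 1.89 | sed -n 5,20p; python3 - <<'E'
from h import *
import cv2
p=np.load('w12.npz')['p']; cv2.imwrite('pics/w12c.png',cv2.resize(p[40:340,150:430],None,fx=2,fy=2,interpolation=cv2.INTER_CUBIC))
W=np.load('w12.npz')['W']; th=1.89;u=np.array([np.cos(th),np.sin(th)]); n=np.array([-u[1],u[0]])
q=W[...,:2]*1000-[463.8,-309.7]; a=q@u; b=q@n; z=W[...,2]*1000
m=(abs(b)<18)&(z>66)&(z<76)&(a>-20)&(a<45); print('roof a',np.percentile(a[m],[.5,1,5,99]))
m=(abs(b)<13)&(z>31)&(z<48)&(a>-20)&(a<45); print('low parts a min',np.percentile(a[m],[.5,1,2,5]))
E
```

```text
clock: 25.23
position: [0.4661, -0.3158, 0.0828]
tool_rot: [3.121, 0.043, 1.889]
force: [0.3, -0.6, 0.3]
grip_width: 0.0598
25.2333 [ 466.1 -315.8   82.8] [3.121 0.043 1.889] [ 0.73  0.65 -0.34  1.91  0.39  0.6   0.45] [ 0.3 -0.6  0.3]
-45 top 0 -  edge 713 [-29.2  29.6]
-30 top 117 [-29.5  31.3] 99.9 edge 774 [-29.2  29.5]
-15 top 786 [-29.5  31.3] 100.0 edge 440 [-29.7  29.6]
0 top 1598 [-33.4  33.3] 100.0 edge 332 [-29.7  29.7]
15 top 2571 [-18.6  17.7] 74.4 edge 357 [-29.5  29.8]
30 top 2324 [-18.9  17.6] 78.7 edge 133 [-29.   29.9]
45 top 6072 [-32.   32.5] 89.2 edge 0 -
60 top 6505 [-31.9  32.4] 89.8 edge 0 -
75 top 6418 [-31.9  32.5] 89.4 edge 0 -
90 top 5030 [-31.9  32.5] 89.3 edge 0 -
{-105: np.int64(0), -100: np.int64(0), -95: np.int64(0), -90: np.int64(0), -85: np.int64(0), -80: np.int64(0), -75: np.int64(0), -70: np.int64(0), -65: np.int64(0), -60: np.int64(0), -55: np.int64(0), -50: np.int64(0), -45: np.int64(0), -40: np.int64(0), -35: np.int64(0), -30: np.int64(0), -25: np.int64(0), -20: np.int64(117), -15: np.int64(245), -10: np.int64(261), -5: np.int64(280), 0: np.int
[... 443 characters left out ...]
 42.1288779 ]Traceback (most recent call last):
  File "<stdin>", line 7, in <module>
    return _quantile_unchecked(
        a, q, axis, out, overwrite_input, method, keepdims, weights)
    return _ureduce(a,
                    func=_quantile_ureduce_func,
    ...<5 lines>...
                    overwrite_input=overwrite_input,
                    method=method)
    r = func(a, **kwargs)
    result = _quantile(arr,
                       quantiles=q,
    ...<2 lines>...
                       out=out,
                       weights=wgt)
    slices_having_nans = np.isnan(arr[-1, ...])
                                  ~~~^^^^^^^^^
IndexError: index -1 is out of bounds for axis 0 with size 0
```

View pics/w12c.png

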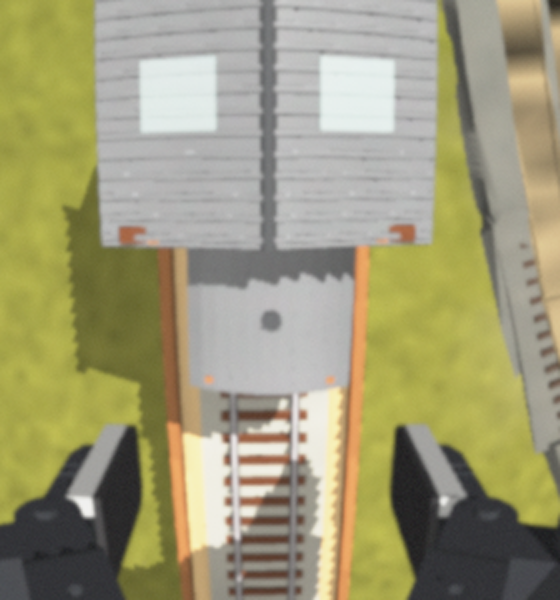

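Van is square in the shed at crop (270,330), with its roof edge about 1 mm short of the computed home. I'll confirm with a light push from behind with closed fingers.

```bash
python3 -m creep '[[[0.2,-0.7,0],0,0],[[0.25,-0.7,0],0,0],[[0,0,-0.5],0,0],[[0,0,-1],0,0],[[0,0,-1],0,0],[[0,0,-0.7],0,0],[[0,0,0],0,0]]'
```

```text
clock: 26.17
position: [0.4697, -0.3291, 0.0444]
tool_rot: [3.123, 0.041, 1.89]
force: [-0.5, -0.6, -0.5]
grip_width: 0.0001
```

```bash
python3 -m creep '[[[-0.16,0.47,0.1],0,0],[[-0.16,0.47,0.1],0,0],[[-0.1,0.28,0],0,0]]'; python3 -m creep '[[[-0.08,0.24,0],0,0],[[-0.06,0.19,0],0,0]]'
```

```text
clock: 26.42
position: [0.4648, -0.3154, 0.0453]
tool_rot: [3.124, 0.039, 1.89]
force: [0.4, -0.8, 0.3]
grip_width: -0.0
clock: 26.58
position: [0.4647, -0.3124, 0.0468]
tool_rot: [3.121, 0.044, 1.89]
force: [8.3, -20.3, 0.2]
grip_width: 0.0
```

22 N against a 60 g wagon with no motion means it is firmly against the stop. Backing off and going for the tank.

```bash
python3 -m creep '[[[0.15,-0.5,0],0,0],[[0.2,-0.6,1],0,0],[[0,0,3],0,3],[[0,0,3.5],0,6.5],[[0.5,1,3],-0.01,6.5],[[1.4,2.6,1],-0.02,6.5],[[1.7,2.8,0],-0.02,6.5],[[1.7,2.8,0],-0.02,6.5],[[1.7,2.8,0],-0.01,6.5],[[1.7,2.8,0],-0.01,6.5],[[1.7,2.8,0],0,6.5],[[0.5,1.0,0],0,6.5]]'; python3 look.py w13|head -1
```

```text
clock: 27.58
position: [0.5787, -0.1324, 0.1734]
tool_rot: [3.115, 0.049, 1.787]
force: [1.2, 0.8, 0.4]
grip_width: 0.0648
27.5833 [ 578.7 -132.4  173.4] [3.115 0.049 1.787] [ 0.37  0.56 -0.37  1.78  0.32  0.83  0.05] [1.2 0.8 0.4]
```

```bash
python3 -m creep '[[[-0.3,0.2,-2],0.015,6.5],[[0,0.2,-3],0,6.5],[[0,0.2,-2.5],0,6.5],[[0,0,0],0,6.5]]'
```

```text
clock: 28.27
position: [0.5721, -0.138, 0.0975]
tool_rot: [3.114, 0.054, 1.789]
force: [-1.0, 0.5, -1.0]
grip_width: 0.0647
```

```bash
python3 -m creep '[[[0.3,0.5,-0.8],0.014,6.5],[[0,0.05,-1],0,6.5],[[0,0,-1],0,6.5],[[0,0,0],0,6.5]]'
```

```text
clock: 28.6
position: [0.5758, -0.1344, 0.0698]
tool_rot: [3.113, 0.055, 1.802]
force: [-0.8, -0.4, -0.6]
grip_width: 0.0652
```

```bash
python3 -m creep '[[[0,0,-0.9],0,6.5],[[0,0,-0.9],0,4.5],[[0,0,0],0,2.5],[[0,0,0],0,2.5],[[0,0,0],0,2.5],[[0,0,0],0,2.5]]' 30; python3 -m creep '[[[0,0,0.5],0,2.5],[[0,0,2],0,2.5],[[0,0,3],0,2.5],[[0,0,3.5],0,2.5],[[0,0,2.5],0,2.5]]'
```

```text
clock: 29.1
position: [0.5768, -0.1348, 0.0514]
tool_rot: [3.111, 0.056, 1.801]
force: [0.7, 0.0, -0.2]
grip_width: 0.0293
clock: 29.52
position: [0.5734, -0.1338, 0.1672]
tool_rot: [3.119, 0.052, 1.803]
force: [0.7, 0.2, -0.5]
grip_width: 0.0294
```

```bash
python3 -m creep '[[[-0.6,-1.4,0.5],0.02,2.5],[[-1.2,-2.7,0.3],0.02,2.5],[[-1.2,-2.7,0],0.02,2.5],[[-1.2,-2.7,0],0.01,2.5],[[-1.2,-2.7,0],0.01,2.5],[[-1.2,-2.7,0],0,2.5],[[-1.2,-2.7,0],0,2.5],[[-1.1,-2.6,0],0,2.5],[[-0.4,-1.2,0],0,2.5],[[0,0,0],0,2.5]]'
```

```text
clock: 30.35
position: [0.4777, -0.3558, 0.1903]
tool_rot: [3.105, 0.062, 1.891]
force: [0.1, -0.3, -0.1]
grip_width: 0.0292
```

```bash
python3 -m creep '[[[0,0,-2],0,2.5],[[0,0.1,-3],0,2.5],[[0,0.1,-2.5],0,2.5],[[0,0.1,-1],0,2.5],[[0,0,0],0,2.5]]'
```

```text
clock: 30.77
position: [0.4789, -0.3526, 0.1065]
tool_rot: [3.101, 0.066, 1.889]
force: [0.2, 0.5, 0.1]
grip_width: 0.0291
```

```bash
python3 -m creep '[[[0,-0.35,-1],0,2.5],[[0,0,-1.5],0,2.5],[[0,0,-1],0,2.5],[[0,0,0],0,2.5]]'
```

```text
clock: 31.1
position: [0.4814, -0.3564, 0.0733]
tool_rot: [3.098, 0.07, 1.89]
force: [0.2, 0.3, 0.4]
grip_width: 0.0295
```

```bash
python3 -m creep '[[[-0.25,-0.05,-0.8],0,2.5],[[0,0,-0.8],0,2.5],[[0,0,-0.1],0,2.5],[[0,0,0],0,2.5]]'
```

```text
clock: 31.43
position: [0.4796, -0.3577, 0.0566]
tool_rot: [3.097, 0.072, 1.89]
force: [0.0, -0.3, -1.6]
grip_width: 0.0291
```

```bash
python3 -m creep '[[[-0.05,0.14,-0.2],0,2.5],[[0,0,-0.2],0,2.5],[[0,0,-0.1],0,2.5]]'
```

```text
clock: 31.68
position: [0.4794, -0.3564, 0.052]
tool_rot: [3.096, 0.072, 1.89]
force: [0.7, -0.3, -0.8]
grip_width: 0.029
```

```bash
python3 -m creep '[[[0,0,-0.1],0,2.5],[[0,0,-0.05],0,2.5],[[0,0,0],0,2.5]]'
```

```text
clock: 31.93
position: [0.4797, -0.3567, 0.0513]
tool_rot: [3.096, 0.074, 1.89]
force: [-1.3, 1.4, 3.3]
grip_width: 0.0297
```

Contact. Release and look.

```bash
python3 -m creep '[[[0,0,0],0,6],[[0,0,0],0,6],[[0,0,1],0,6],[[0,0,2.5],0,6],[[0,0,3.5],0,6],[[0,0,3.5],0,6]]'; python3 look.py w14; python3 prof.py w14 463.8 -309.7 1.89
```

```text
clock: 32.43
position: [0.4768, -0.3539, 0.155]
tool_rot: [3.102, 0.065, 1.892]
force: [0.2, -0.5, 0.4]
grip_width: 0.0598
32.4333 [ 476.8 -353.9  155. ] [3.102 0.065 1.892] [ 0.81  0.57 -0.39  1.81  0.33  0.74  0.57] [ 0.2 -0.5  0.4]
siding [(0.81, array([276., 134.]), array([ 462., -311.,    0.]))]
spare_road [(0.37, array([276., 134.]), array([ 462., -311.,    0.]))]
cradle []
open_wagon []
tank_wagon [(0.58, array([279., 196.]), array([ 479., -356.,   27.]))]
van [(0.89, array([280.,  74.]), array([ 449., -263.,   27.]))]
-105 top 0 -  edge 149 [-30.2  29.6]
-90 top 311 [-13.   14.7] 72.5 edge 171 [-29.6  30. ]
-75 top 726 [-13.4  14.5] 73.3 edge 187 [-29.8  30. ]
-60 top 788 [-13.8  14.2] 75.7 edge 190 [-29.8  29.8]
-45 top 957 [-16.7  16.4] 75.2 edge 196 [-29.5  30. ]
-30 top 925 [-14.4  13.8] 73.4 edge 215 [-29.7  29.6]
-15 top 339 [-13.   12.3] 72.0 edge 428 [-29.4  29.8]
0 top 520 [-19.3  16.6] 73.2 edge 294 [-29.4  30.2]
15 top 1372 [-19.8  16.5] 74.2 edge 220 [-29.7  30.1]
30 top 1362 [-19.6  16.4] 86.0 edge 203 [-29.1  30. ]
45 top 2839 [-31.9  32.2] 89.4 edge 23 [-29.4  
[... 225 characters left out ...]
p.int64(236), -75: np.int64(250), -70: np.int64(231), -65: np.int64(245), -60: np.int64(257), -55: np.int64(237), -50: np.int64(294), -45: np.int64(323), -40: np.int64(309), -35: np.int64(325), -30: np.int64(286), -25: np.int64(325), -20: np.int64(314), -15: np.int64(339), -10: np.int64(0), -5: np.int64(0), 0: np.int64(0), 5: np.int64(88), 10: np.int64(432), 15: np.int64(451), 20: np.int64(467), 25: np.int64(454), 30: np.int64(429), 35: np.int64(467), 40: np.int64(466), 45: np.int64(1022), 50: np.int64(918), 55: np.int64(899), 60: np.int64(884), 65: np.int64(912), 70: np.int64(879), 75: np.int64(885), 80: np.int64(828), 85: np.int64(853), 90: np.int64(389), 95: np.int64(0), 100: np.int64(0)}
```

View pics/w14.png

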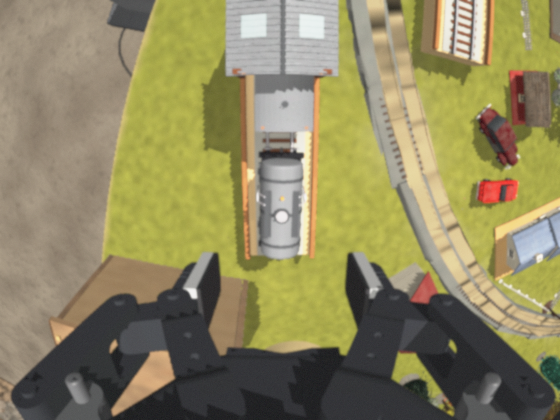

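Tank is upright on the siding at (281,205) and the van is in the shed behind it. The roof edge reads about 2 mm short of nominal, so I'll check the siding's own x zero from its ends.

```bash
python3 - <<'E'
from h import *
th=1.89;u=np.array([np.cos(th),np.sin(th)]); n=np.array([-u[1],u[0]])
for f in ('w1','w2','w12','w14'):
    W=np.load(f+'.npz')['W']
    q=W[...,:2]*1000-[463.8,-309.7]; a=q@u; b=q@n; z=W[...,2]*1000
    m=(abs(b)<31)&(z>24)&(z<31)&(a<-60)&(a>-125); 
    r=(abs(b)<32)&(z>78)&(z<92)&(a>20)&(a<130)
    v=(abs(b)<15)&(z>68)&(z<77)&(a>-5)&(a<42)
    k=(abs(b)<15)&(z>55)&(z<77)&(a>-100)&(a<0)
    P=lambda m,v,p: np.percentile(v[m],p).round(1) if m.sum()>20 else None
    print(f,'module -x end',P(m,a,[.3,1,3]),'roof',P(r,a,[.3,1,99,99.7]),'van',P(v,a,[.3,1,2,4]),'tank',P(k,a,[.5,99.5]))
W=np.load('w4.npz')['W']; th=1.803;u=np.array([np.cos(th),np.sin(th)]); n=np.array([-u[1],u[0]])
q=W[...,:2]*1000-[564.5,-87.5]; a=q@u; b=q@n; z=W[...,2]*1000
m=(abs(b)<31)&(z>24)&(z<31)&(abs(a)<125); v=(abs(b)<15)&(z>68)&(z<77)&(a>-5)&(a<90)
print('spare',np.percentile(a[m],[.3,1,3,97,99,99.7]),'van',np.percentile(a[v],[.3,1,2,98,99,99.7]))
E
```

```text
w1 module -x end [-103.6 -103.5 -102.6] roof [ 44.9  45.3 101.5 101.9] van None tank [-81.1 -12.5]
w2 module -x end [-104.7 -104.1 -103. ] roof [45.1 45.3 91.3 92.1] van None tank [-80.9 -12.1]
w12 module -x end [-103.  -102.1 -100.6] roof [ 45.5  45.9 101.6 102. ] van [ 9.   9.3  9.8 10.4] tank None
w14 module -x end [-104.  -103.8 -102.7] roof [45.1 45.4 92.1 93. ] van [ 9.2  9.3  9.8 10.5] tank [-81.8 -13.1]
spare [-100.92025407  -99.3017886   -95.76228381   97.8279529   100.75529341
  102.46450183] van [ 6.97406041  7.14382228  7.91730261 84.66415579 85.56767111 86.04989511]
```

```bash
python3 -m creep '[[[0,0,2],0,6],[[0,0,2],0,6],[[0,0,0],0,6]]'; python3 -c "
from workcell import ticket; print(ticket.job_done())"
```

```text
clock: 33.03
position: [0.4754, -0.3528, 0.1906]
tool_rot: [3.106, 0.059, 1.893]
force: [-0.6, -0.2, 0.5]
grip_width: 0.0602
the job is handed in; nothing more can be done
None
```

The job is handed in at 33 s on the clock, with all the moves made in the order asked. The one check that did not fully agree is how far home the van is, by about 1 mm.

**What I did:**
1. Stood the tank wagon on the free half of the spare road.
2. Drew the open wagon out of the shed along the rails and set it in the tan, grey-felted cradle.
3. Set the van on the siding and pushed it into the shed.
4. Put the tank wagon back on the siding.

**Last checks:**
- **Open wagon:** level and centred in the cradle to about 0.5 mm when I last looked, right after placing it.
- **Tank wagon:** upright on the rails, within about 1 mm of where it started.
- **Van:** square on the rails, 1–2 mm off the track's centre line. A second push from behind met 22 N with no give, and the fingers stopped where a fully home van would put them. The depth picture put its roof edge about 1.3 mm short of the nominal spot, which I took as measurement error.

The tool's tilt crept up to about 5° over the run, because moves can only turn it about the vertical. It did not affect any placing I could measure.

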